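# Switch on the bath pump with its long bar switch

## Task

Switch on the thermostat bath's pump: on the wider of the two blue switch boxes, press the long hinged bar near its middle, straight down until it is fully home, so that both ends go down together and the bar stays down level. Leave the short bar on the narrower box raised.

Things in the scene. Friction and masses are not known exactly. Their poses are not given: they have to be found in the camera images.
- long_mid (a point): mid-length point on the top face of the long bar, 40 mm in front of its hinge line and 27 mm behind its front edge: the place to press. Height 69 to 71 mm above the table at the start, 60 mm when home (flush with the box top). Axes: x across the bar to the hinge (away from the robot, within 20 degrees), y along the bar, z out of its top (leans up to 16 degrees to the hinge until home)
- long_bar (a joint): angle of the long bar, a ribbed aluminium flap 270 x 64 x 8 mm hinged along its rear edge in the top of a fixed blue box 300 wide, 90 deep, 60 mm high. 0 rad: front edge fully raised (0 to 0.05 at the start), 0.28: home, a hard stop. Friction, no spring: about 6 N at long_mid moves it and it stays where left
- long_skew (a joint): twist of the long bar, one end ahead of the other: 0 rad is level (both ends even), limits +-0.1 rad (27 mm between the ends). Held by friction (0.32 N m), no spring: a 6 N press well over 60 mm from the middle, or a 16 N press over 20 mm from it, twists it, and it stays twisted
- short_bar (a joint): angle of the short bar (like the long one but 120 mm long, on a similar blue box 150 mm wide, beside the other on either side): 0 rad fully raised (0 to 0.05 at the start), 0.28 home. It is to stay raised

How it is judged:
By the outcome, as a careful person would: the job done as asked, in the order asked, and still so for the second after the job is handed in, with the robot touching nothing.
It also fails if it takes over 24 s, if anything falls off the work surface, if the arm or the gripper's body presses on something with over 40 N, if the wrist force passes 120 N, or if a joint passes its speed limit or range.

## Robot

A 6-joint arm with a two-finger parallel gripper is mounted at the origin on the work surface. World frame = base frame: x ahead of the robot, y to its left, z up, the work surface at z = 0. Lengths are in mm, angles in rad, forces in N, time in s.
With the tool pointing down it reaches from about 300 to 775 mm from the base axis. Payload 14.6 kg.
Tool frame: the origin (TCP) lies on the front face of the gripper's body, between the roots of the fingers; the fingertips stand 97 mm ahead of it and the grasp point (between the pads) lies 78 mm ahead of it; z points along the fingers, y is the line along which they close (so a half turn about z gives the same grasp; the last joint's range is limited). The gripper opens to 94 mm and grips with 3 to 60 N. Pads are 16 mm wide; open, the fingers measure 119 mm over their backs; the gripper's body (75 mm by 177 mm) begins 78 mm behind the grasp point.
Start: joints at [1.077, 0.3, 1.521, -0, 1.321, -0.067], TCP at [227.675, 500.654, 302.646] pointing down, gripper open.
Joint ranges: [-3.03, 3.03], [-0.79, 2.21], [0.23, 2.52], [-1.04, 4.18], [0, 3.07], [-2.55, 2.55]. Speed limits (rad/s): [2.22, 2.22, 2.57, 3.14, 3.14, 3.14].

## Interface

Orientations are given as [roll, pitch, yaw] about the fixed x, y, z axes, in that order (R = Rz(yaw) Ry(pitch) Rx(roll)).
In Python, from cell import * gives the robot as it stands.
- The arm moves only by the tool carry_out, never from a script. Its arguments are lists of equal length, an entry for each row: "slide": the shift along the world's x, y, z scaled (see below), a list of three; "dr": the turn, a rotation vector about the world's x, y, z scaled (see below), a list of three; "gripper": the opening in per cent of the stroke, from 0 (shut) to 100 (fully open). A call has 1 to 10 rows; each row is the pose to reach, as a shift and turn from the pose commanded when the call began, turning the shorter way round; what a row does not reach only later rows make up. The controller multiplies each number of a shift by 0.25 m and each number of a turn by 360 degrees. A row lasts 1/12 s, in which the tool goes at most 41.7 mm and 7.16 degrees, less where a joint would pass 70% of its speed; a pose out of reach is approached as far as the arm can. A call with a number of a shift or a turn outside -1 to 1 is refused whole. A call with a gripper value outside its range is refused whole. The fingers move at their own pace and stop on an object; "newtons" is the grip in N (left out, the last holds). Time passes only in rows, so rows that repeat a pose let the fingers close. It gives the time, the measured TCP pose, the force, the opening and the grip force at its end, in the units of the state.
- read_state(): the state, without advancing time (a new reading comes with each control period).
- camera(name): name is "scene" or "side" or "wrist"; returns the picture (384x512x3 uint8, red, green, blue); there is no depth.
- camera_model(name): a dict with "vfov" (degrees; the focal length in pixels is half the picture's height over the tangent of half this angle, whatever the lens; pixels are square), "cx", "cy" (the principal point, pixels), "R" (3x3) and "t" (3): a world point X has camera coordinates R X + t. Camera axes: x right, y down, z forward; pixel columns grow to the right and rows downward; lengths in mm; the calibration is good to about 2 mm. A picture is of the moment at which its call begins: read the wrist's pose just before it. camera_model takes no time and is no camera call; for the wrist camera it gives the pose at the moment of the call.
- sign_off(): hands the job in; it is judged then, once.
The state is a dict: "clock": time; "joints": joint angles; "qd": joint speeds; "effort": joint torques, N m; "eef_pos": TCP position; "eef_rot": TCP orientation; "wrist_force": force on the tool from outside, world axes, zero at the start; "moment": the same for the moment, N m; "finger_gap": finger opening in mm; "finger_force": force on a finger pad.
Only numpy, scipy, OpenCV 4.12 (cv2) and the standard library are available. Lean on these libraries where they do the work, as an engineer would, in place of code of your own. Each camera call takes 0.05 s, during which the arm holds its last target. There are 200 camera calls.

## Working session

There is one attempt and no reset: what is moved stays moved. The work goes in short steps, Python scripts to look and compute and a tool call to move; the robot and the scene stay as the last step left them, time stands still between calls to the robot, and variables do not carry over. Pictures are saved under pics/ and viewed, at most 10 in all, crops included, and the job is handed in when it is done.

Besides the shell and the picture viewer there is one more tool, called after "Request:" as name(argument=value, ...) on one line, values as JSON. carry_out: Moves the arm, as the interface text tells. Its arguments: {"type":"object","properties":{"slide":{"type":"array","items":{"type":"array","items":{"type":"number","minimum":-1,"maximum":1}}},"dr":{"type":"array","items":{"type":"array","items":{"type":"number","minimum":-1,"maximum":1}}},"gripper":{"type":"array","items":{"type":"number"}},"newtons":{"type":"number"}},"required":["slide","dr","gripper"]}

```bash
mkdir -p pics
python3 - <<'E'
from cell import *
import cv2,numpy as np
s=read_state();print(s)
a=camera("scene");b=camera("side")
for n,i in(("scene",a),("side",b)):
    cv2.imwrite(f"pics/{n}0.png",i[:,:,::-1]);print(n,camera_model(n))
E
```

```text
{'clock': 0.0, 'joints': array([ 1.07738750e+00,  3.00468071e-01,  1.52157358e+00, -1.85595837e-05,
        1.32069172e+00, -6.66057359e-02]), 'qd': array([-0.00068272,  0.00053264, -0.00082978,  0.00182961,  0.00161565,
       -0.00131613]), 'effort': array([-2.38864442e-05, -5.31807768e+01, -3.52742743e+01,  7.08805863e-02,
        2.43749586e-02, -1.17202417e-04]), 'eef_pos': array([227.6180005 , 500.52775043, 302.09110136]), 'eef_rot': array([-3.14045327e+00, -5.79850217e-05,  2.71479413e+00]), 'wrist_force': array([-0.20484001,  0.12906891, -0.11045641]), 'moment': array([-0.00800507, -0.02763808,  0.00146683]), 'finger_force': 0.0, 'finger_gap': 94.044551786727}
scene {'vfov': 46.695776171377844, 'cx': 256.2437774430308, 'cy': 188.04311487209472, 'R': array([[ 0.88598303,  0.46367015,  0.00663768],
       [ 0.32571092, -0.61205375, -0.72062653],
       [-0.3300704 ,  0.64062484, -0.69329167]]), 't': array([-524.19392067, -113.97788078, 1277.9969097 ])}
side {'vfov': 55.27049308955955, 'cx': 246.68214757215267, 'cy': 194.1274832374465, 'R': array([[ 0.99882233, -0.04846975, -0.00215207],
       [-0.02787435, -0.53697481, -0.84313764],
       [ 0.03971106,  0.84220469, -0.53769349]]), 't': array([-588.38038764,   83.03275348,  858.33220271])}
```

View pics/scene0.png

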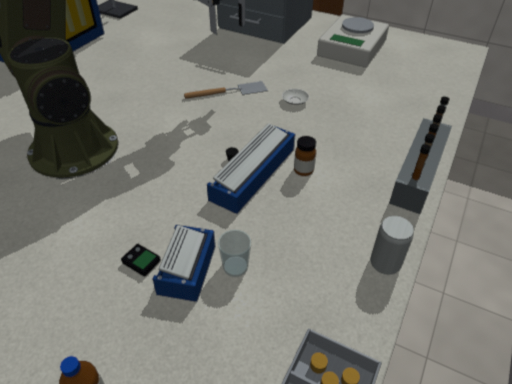

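View pics/side0.png

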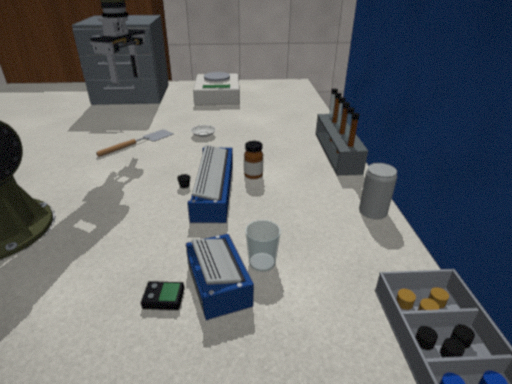

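The long bar's box spans about (208–295, 127–208) in scene and (190–233, 146–221) in side; the short one is nearer the camera, at (155–215, 225–298) in scene. I'll enlarge both views to pick out corners.

Run:
```python
import cv2,numpy as np
a=cv2.imread("pics/scene0.png")[115:220,195:310];b=cv2.imread("pics/side0.png")[138:228,170:260]
a=cv2.resize(a,None,fx=5,fy=5,interpolation=2)[:, :400+175];b=cv2.resize(b,None,fx=6,fy=6,interpolation=2)
cv2.imwrite("pics/a.png",a);cv2.imwrite("pics/b.png",b);print(a.shape,b.shape)
```

```text
(525, 575, 3) (540, 540, 3)
```

View pics/a.png

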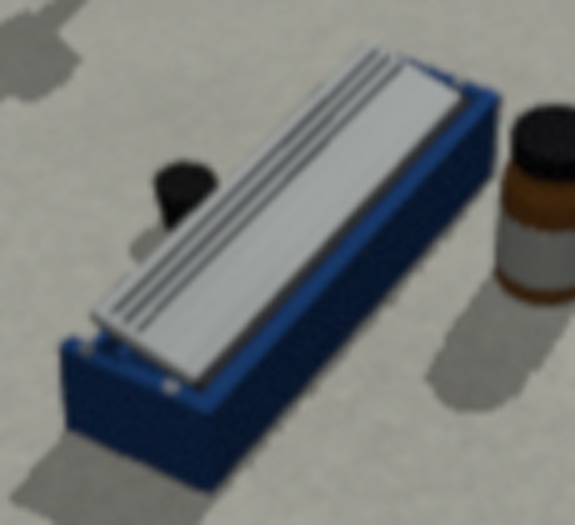

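View pics/b.png

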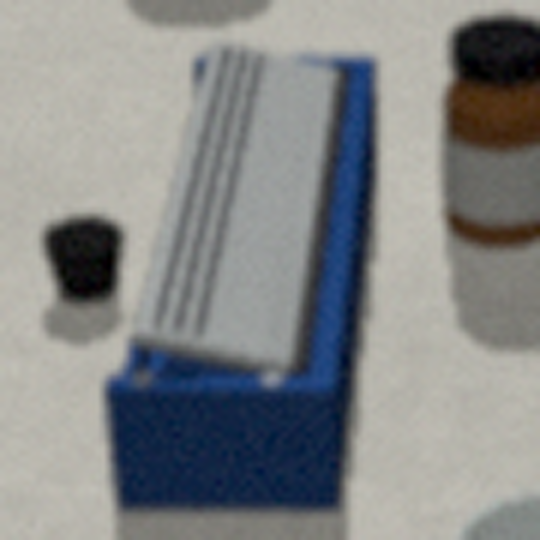

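Enlarged scene crop: bar corners at about (95,318), (195,382), (468,97), (368,47); side crop: (137,335), (295,370), (340,68), (213,47). Box-top corners are visible too, so I can triangulate all of them.

```bash
cat > h.py <<'E'
from cell import *
import cv2,numpy as np
def K(m): 
    f=192/np.tan(np.radians(m["vfov"]/2)); return np.array([[f,0,m["cx"]],[0,f,m["cy"]],[0,0,1.]])
def P(m): return K(m)@np.c_[m["R"],m["t"]]
def ray(m,px,z):
    d=m["R"].T@np.linalg.inv(K(m))@np.r_[px,1.]; c=-m["R"].T@m["t"]
    return c+d*(z-c[2])/d[2]
E
python3 - <<'E'
from h import *
np.set_printoptions(precision=1,suppress=True)
A=np.array([[95,318],[195,382],[468,97],[368,47],[65,340],[210,408],[497,95]])/5+[195,115]
B=np.array([[137,335],[295,370],[340,68],[213,47],[108,383],[347,383],[375,58]])/6+[170,138]
A-=.4;B-=.4
ma,mb=camera_model("scene"),camera_model("side")
X=cv2.triangulatePoints(P(ma),P(mb),A.T.copy(),B.T.copy());X=(X[:3]/X[3]).T
print(X)
for i,z in enumerate([78,61,61,78,60,60,60]): print(i,ray(ma,A[i],z),ray(mb,B[i],z))
E
```

```text
[[465.1  15.8  73.4]
 [524.5  10.   60.6]
 [543.4 282.6  57.9]
 [481.7 280.8  71.8]
 [452.3   7.5  58.5]
 [544.1  -9.1  67.7]
 [560.1 284.7  62.9]]
0 [469.2  10.5  78. ] [464.8  11.   78. ]
1 [524.8   9.6  61. ] [524.6   9.3  61. ]
2 [546.  277.3  61. ] [542.4 279.   61. ]
3 [486.3 271.9  78. ] [481.7 270.   78. ]
4 [453.3   6.2  60. ] [452.6   5.4  60. ]
5 [539.3  -1.6  60. ] [544.7   0.7  60. ]
6 [559.  287.9  60. ] [559.8 291.7  60. ]
```

The sizes check out: depth 89, bar length about 269, hinge height about 60. The press point comes out at about (502, 143). I'll go above it with the fingers shut and the tool turned to line up with the bar.

Request:
carry_out(slide=[[0.77, -1, 0], [0.77, -1, 0], [0.77, -1, 0], [0.77, -1, 0], [0.77, -1, 0], [0.77, -1, 0], [0.77, -1, 0], [0.77, -1, 0], [0.77, -1, 0], [0.77, -1, 0]], dr=[[0, 0, 0.055], [0, 0, 0.055], [0, 0, 0.055], [0, 0, 0.055], [0, 0, 0.055], [0, 0, 0.055], [0, 0, 0.055], [0, 0, 0.055], [0, 0, 0.055], [0, 0, 0.055]], gripper=[0, 0, 0, 0, 0, 0, 0, 0, 0, 0], newtons=20)

```text
clock: 0.93
eef_pos: [420.8, 249.6, 302.4]
eef_rot: [-3.141, -0.001, 3.057]
wrist_force: [0.1, 0.3, 0.3]
finger_gap: 30.6
finger_force: 0.0
```

Request:
carry_out(slide=[[0.33, -0.43, 0], [0.33, -0.43, 0], [0.33, -0.43, 0], [0.33, -0.43, 0], [0.33, -0.43, 0], [0.33, -0.43, 0]], dr=[[0, 0, 0], [0, 0, 0], [0, 0, 0], [0, 0, 0], [0, 0, 0], [0, 0, 0]], gripper=[0, 0, 0, 0, 0, 0])

```text
clock: 1.43
eef_pos: [502.2, 144.1, 302.3]
eef_rot: [3.142, -0.001, 3.06]
wrist_force: [-0.3, 0.1, 0.4]
finger_gap: 0.3
finger_force: 0.0
```

Run:
```python
from h import *
np.set_printoptions(precision=2,suppress=True)
m=camera_model("wrist");i=camera("wrist")
cv2.imwrite("pics/w1.png",i[:,:,::-1]);np.savez("w1.npz",**m);print(m,read_state())
```

```text
{'vfov': 66.00917319744528, 'cx': 254.039986835601, 'cy': 193.06527978301557, 'R': array([[ 0.08,  1.  ,  0.  ],
       [ 0.97, -0.08,  0.23],
       [ 0.23, -0.02, -0.97]]), 't': array([-184.26, -500.  ,  277.57])} {'clock': 1.4833, 'joints': array([ 0.21,  0.24,  1.6 ,  0.  ,  1.3 , -1.28]), 'qd': array([ 0.01, -0.01,  0.  , -0.  ,  0.  , -0.01]), 'effort': array([ -1.52, -48.71, -35.3 ,  -0.04,   0.06,  -0.04]), 'eef_pos': array([501.92, 144.54, 302.47]), 'eef_rot': array([ 3.14, -0.  ,  3.06]), 'wrist_force': array([-0.41,  0.26,  0.03]), 'moment': array([ 0.01,  0.  , -0.01]), 'finger_force': 0.0, 'finger_gap': 0.7532920996959198}
```

View pics/w1.png

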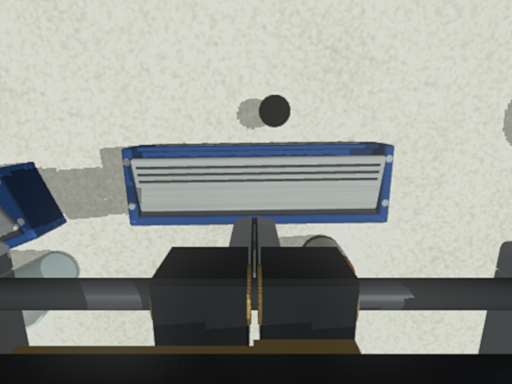

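The wrist view shows the whole bar: front corners at about (131,161) and (385,158), rear corners at about (137,211) and (376,209). The fingertips are near (254,220).

Run:
```python
from h import *
np.set_printoptions(precision=1,suppress=True)
m=dict(np.load("w1.npz"))
q=[ray(m,p,z) for p,z in (((131,161),77),((385,158),77),((377,209),61),((137,211),61))]
print(np.array(q)); f=(q[0]+q[1])/2;r=(q[2]+q[3])/2
print(f,r,np.linalg.norm(q[1]-q[0]),np.linalg.norm(q[2]-q[3]),"press",f+(r-f)*27/64)
```

```text
[[464.1  18.4  77. ]
 [482.3 283.1  77. ]
 [542.5 282.2  61. ]
 [522.9   8.4  61. ]]
[473.2 150.8  77. ] [532.7 145.3  61. ] 265.30492433883813 274.5031755215364 press [498.3 148.5  70.2]
```

The press point is about (499, 148, 70), so the height is consistent. I'll shift by (-3, +3), come down to about 10 mm above it, then press in small steps.

Request:
carry_out(slide=[[-0.012, 0.014, -0.1], [-0.012, 0.014, -0.24], [-0.012, 0.014, -0.36], [-0.012, 0.014, -0.44], [-0.012, 0.014, -0.48], [-0.012, 0.014, -0.49], [-0.012, 0.014, -0.49]], dr=[[0, 0, 0], [0, 0, 0], [0, 0, 0], [0, 0, 0], [0, 0, 0], [0, 0, 0], [0, 0, 0]], gripper=[0, 0, 0, 0, 0, 0, 0])

```text
clock: 2.07
eef_pos: [499.5, 147.6, 180.5]
eef_rot: [3.141, 0.0, 3.062]
wrist_force: [0.2, 0.5, 0.4]
finger_gap: 0.5
finger_force: 0.0
```

Request:
carry_out(slide=[[0, 0, -0.01], [0, 0, -0.02], [0, 0, -0.03], [0, 0, -0.038], [0, 0, -0.044], [0, 0, -0.05], [0, 0, -0.056], [0, 0, -0.06], [0, 0, -0.06]], dr=[[0, 0, 0], [0, 0, 0], [0, 0, 0], [0, 0, 0], [0, 0, 0], [0, 0, 0], [0, 0, 0], [0, 0, 0], [0, 0, 0]], gripper=[0, 0, 0, 0, 0, 0, 0, 0, 0])

```text
clock: 2.82
eef_pos: [499.6, 146.7, 165.3]
eef_rot: [3.142, -0.0, 3.06]
wrist_force: [-2.5, 0.2, 2.8]
finger_gap: 0.4
finger_force: 1.8
```

Tip height is 68 with light contact, as expected. The bar's home puts the TCP at about 157, so I'll continue gently.

Request:
carry_out(slide=[[0, 0, -0.004], [0, 0, -0.008], [0, 0, -0.012], [0, 0, -0.016], [0, 0, -0.02], [0, 0, -0.024], [0, 0, -0.028], [0, 0, -0.03], [0, 0, -0.03]], dr=[[0, 0, 0], [0, 0, 0], [0, 0, 0], [0, 0, 0], [0, 0, 0], [0, 0, 0], [0, 0, 0], [0, 0, 0], [0, 0, 0]], gripper=[0, 0, 0, 0, 0, 0, 0, 0, 0])

```text
clock: 3.57
eef_pos: [499.4, 146.7, 157.7]
eef_rot: [-3.142, -0.001, 3.06]
wrist_force: [-2.8, 0.6, 3.3]
finger_gap: 0.5
finger_force: 1.8
```

Request:
carry_out(slide=[[0, 0, -0.002], [0, 0, -0.004], [0, 0, -0.004]], dr=[[0, 0, 0], [0, 0, 0], [0, 0, 0]], gripper=[0, 0, 0])

```text
clock: 3.82
eef_pos: [499.5, 146.7, 157.2]
eef_rot: [-3.142, -0.001, 3.06]
wrist_force: [-7.1, -0.3, 12.6]
finger_gap: 0.7
finger_force: 5.9
```

Request:
carry_out(slide=[[0, 0, -0.002], [0, 0, -0.003], [0, 0, -0.003]], dr=[[0, 0, 0], [0, 0, 0], [0, 0, 0]], gripper=[0, 0, 0])

```text
clock: 4.07
eef_pos: [499.6, 146.7, 157.1]
eef_rot: [3.142, -0.0, 3.06]
wrist_force: [-10.8, -0.9, 20.1]
finger_gap: 0.4
finger_force: 9.8
```

The force rose with no motion, so it's on the hard stop. Now lift and look.

Request:
carry_out(slide=[[0, 0, 0.02], [0, 0, 0.1], [0, 0, 0.24], [0, 0, 0.38], [0, 0, 0.5], [0, 0, 0.58], [0, 0, 0.58], [0, 0, 0.58]], dr=[[0, 0, 0], [0, 0, 0], [0, 0, 0], [0, 0, 0], [0, 0, 0], [0, 0, 0], [0, 0, 0], [0, 0, 0]], gripper=[0, 0, 0, 0, 0, 0, 0, 0])

```text
clock: 4.73
eef_pos: [499.8, 146.6, 301.3]
eef_rot: [3.141, 0.002, 3.06]
wrist_force: [-0.0, -0.3, -0.9]
finger_gap: 0.1
finger_force: 0.0
```

Run:
```python
from h import *
w=camera("wrist");b=camera("side");a=camera("scene")
f=lambda i,s:cv2.resize(i[:,:,::-1],(400,300) if s is None else s,interpolation=2)
top=f(w[130:235,100:415],(800,267))
bot=np.hstack([f(b[135:315,165:285],(220,330)),f(b[138:228,170:260],(330,330)),f(a[115:220,195:300],(250,330))])
cv2.imwrite("pics/after.png",np.vstack([top,bot]));print(read_state()["wrist_force"])
```

```text
[ 0.05434997 -0.55897456  0.37522568]
```

View pics/after.png

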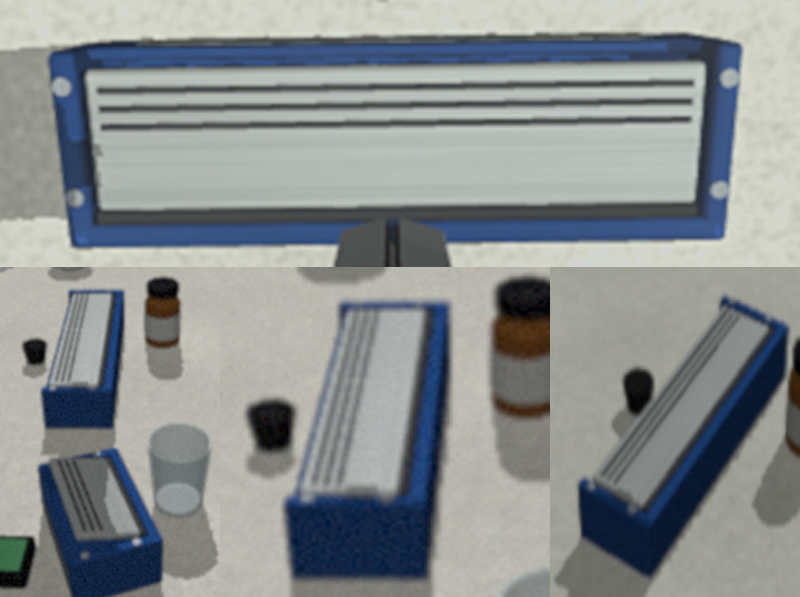

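The long bar looks flush in all three views, with its edges parallel to the frame. I'll compare the short bar and the near end of the long bar with the earlier pictures.

Run:
```python
from h import *
b=camera("side")[:,:,::-1];a=camera("scene")[:,:,::-1];b0=cv2.imread("pics/side0.png");a0=cv2.imread("pics/scene0.png")
f=lambda i:cv2.resize(i,(400,300),interpolation=2)
g=lambda i:f(i[228:318,170:290])   # short, side
h=lambda i:f(i[188:233,180:240])   # long near end, side
cv2.imwrite("pics/cmp.png",np.vstack([np.hstack([g(b0),g(b)]),np.hstack([h(b0),h(b)])]))
```

```text
(no output)
```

View pics/cmp.png

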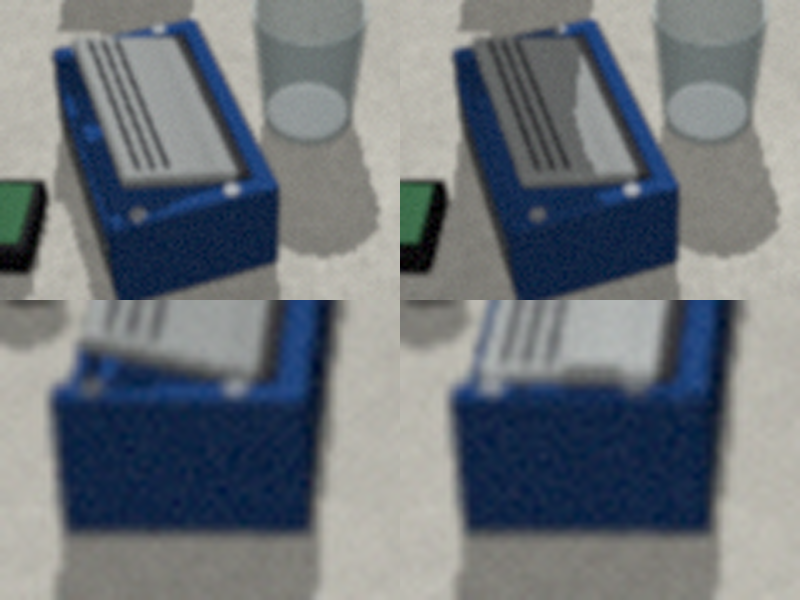

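The short bar hasn't moved; only the arm's shadow falls on it. The long bar's near end is now flush with the frame. The press was within about 5 mm of the middle at 20 N, roughly 0.1 N m, which is well under the 0.32 N m that would twist it.

```bash
python3 -c "
from cell import *
print(sign_off())"
```

```text
the job is handed in; nothing more can be done
None
```

The long bar is pressed fully home and looks level in the camera views, the short bar is still raised, and the job was handed in with the arm clear at about 5 s (no verdict came back).

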